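# Sort soft rubber mounts from firm ones by squeezing

## Robot

A 7-joint arm with a two-finger parallel gripper is mounted at the origin on the work surface. World frame = base frame: x ahead of the robot, y to its left, z up, the work surface at z = 0. Lengths are in mm, angles in rad, forces in N, time in s.
With the tool pointing down it reaches from about 400 to 875 mm from the base axis. Payload 4.4 kg.
Tool frame: the origin (TCP) lies at the very end of the fingers, on their centre line; the grasp point (between the pads) lies 19 mm behind it; z points along the fingers, x is the direction in which the jaws open and shut, and the axes are right-handed (so a half turn about z gives the same grasp; the last joint's range is limited). The gripper opens to 85 mm and grips with 20 to 120 N. Pads are 22 mm wide; open, the fingers measure 114 mm over their backs; the gripper's body (76 mm by 85 mm) begins 54 mm behind the grasp point. The pads swing forward as they close: fully open they stand 13 mm farther back than shut.
Start: joints at [1.062, 0.628, 0.038, 1.517, -0.027, 0.996, -0.02], TCP at [278.534, -587.313, 231.313] pointing down, gripper open.
Joint ranges: [-3.06, 3.06], [-0.37, 2.12], [-1.25, 1.32], [0.18, 2.47], [-1.1, 4.24], [0.23, 1.98], [-2.94, 2.94]. Speed limits (rad/s): [2.57, 2.57, 3.14, 3.14, 3.14, 3.14, 3.14].

## Interface

Orientations are given as [roll, pitch, yaw] about the fixed x, y, z axes, in that order (R = Rz(yaw) Ry(pitch) Rx(roll)).
In Python, from cell import * gives the robot as it stands. The module is installed in compiled form; this text tells all that it offers.
- The arm moves only by the tool play_rows, never from a script. Its argument "targets" is a list of rows, each an object with "slide": the shift along the tool's x, y, z in mm, a list of three; "turn": the turn, a rotation vector about the tool's x, y, z in degrees, a list of three; "hand": the finger opening in mm, from 0 to 85.4. A call has 1 to 5 rows; each row shifts and turns the commanded pose from where the row before left it, along the tool's axes as they then stand; what a row does not reach is not made up. A row lasts 1/8 s, in which the tool goes at most 62.5 mm and 10.7 degrees, less where a joint would pass 70% of its speed; a pose out of reach is approached as far as the arm can. A call is refused whole if a number of a shift passes 62.5 or a number of a turn 10.7, either way. A call with a gripper value outside its range is refused whole. The fingers move at their own pace and stop on an object; the grip force is fixed at half the most. Time passes only in rows, so rows that do not move let the fingers close. It gives the time, the measured TCP pose, the force and the opening at its end, in the units of the state.
- read_state(): the state, without advancing time (a new reading comes with each control period).
- get_image(name): name is "side" or "top" or "wrist"; returns (picture, depth): 384x512x3 uint8, blue, green, red; 384x512 float32, mm along the optical axis (not along the pixel's ray), 0 where there is no reading.
- calibration(name): a dict with "K" (3x3 intrinsics, pixels), "R" (3x3) and "t" (3): a world point X has camera coordinates R X + t. Camera axes: x right, y down, z forward; pixel columns grow to the right and rows downward; lengths in mm; the calibration is good to about 2 mm. A picture is of the moment at which its call begins: read the wrist's pose just before it. calibration takes no time and is no camera call; for the wrist camera it gives the pose at the moment of the call.
- finish_job(): hands the job in, once; it reports no verdict.
The state is a dict: "clock": time; "qpos": joint angles; "qd": joint speeds; "tau": joint torques, N m; "eef_pos": TCP position; "tool_rot": TCP orientation; "force": force on the tool from outside, world axes, zero at the start; "torque": the same for the moment, N m; "width": finger opening in mm.
Only numpy, scipy, OpenCV 4.12 (cv2) and the standard library are available. Lean on these libraries where they do the work, as an engineer would, in place of code of your own. Each camera call takes 0.05 s, during which the arm holds its last target.

## Task

Two grades of rubber mount got mixed in the four-pocket wooden tray: they look the same, and only a gentle squeeze between the fingers, from steel plate to steel plate, tells the soft from the firm. Find the soft ones by feel, stand every soft one in the green bin the same way up as it stood in the tray, and leave the firm ones standing in the tray. A squeeze of 20 to 30 N is plenty; never go over 45 N, which tears the rubber. Leave the other things on the bench where they are.

Things in the scene. Friction and masses are not known exactly. Their poses are not given: they have to be found in the camera images.
- tray: fixed dark wooden tray, 160 x 276 mm, four pockets in a row along its y axis; origin under its centre, on the bench. Floor 6 mm thick; rim and the ribs between the pockets are 6 mm thick and reach 14 mm above the bench. A yellow strip lies along its -x edge. Each pocket is 148 mm (x) by 60 mm (y) inside and holds one rubber mount at the start.
- pocket_1 (a point): centre of the floor of pocket 1 (6 mm above the bench; pockets 66 mm apart along tray y; axes as the tray's). At the start a rubber mount stands in each pocket, up to 8 mm off its centre along x, 4 mm along y and turned up to 0.1 rad, soft or firm at random; at least one of the four is soft and one firm.
- pocket_2 (a point): the same for pocket 2. A mount: two upright square steel plates, 40 x 40 x 4 mm, facing tray x, joined by a black stepped rubber core along x, 46 mm long over the plates. It stands on the plates' lower edges, 40 mm tall (top 46 mm above the bench), about 180 g.
- pocket_3 (a point): the same for pocket 3. Squeeze a mount along x, pads on the middles of the plates (20 mm above the tray floor). It shortens and springs back: a soft one by about 0.29 mm per newton on each pad (5.7 mm at 20 N, 8.6 mm at 30 N), a firm one by about 0.07 mm per newton (1.4 mm at 20 N, 2.1 mm at 30 N). No more than 12 mm.
- pocket_4 (a point): the same for pocket 4. A held mount keeps its grip when lifted with 20 to 30 N; the mount's own pose is not measured, only the pockets'.
- green_bin: fixed open green plastic bin, 156 mm (x) by 204 mm (y), walls 4 mm thick and 45 mm high, the wall on its -x side and the first 31 mm of the side walls only 27 mm high; origin under its centre, on the bench. Two mounts stand in it side by side along y (or three, closely), plates facing x.
- bin_floor (a point): centre of the green bin's inner floor, 4 mm above the bench; axes as the bin's
- spray: yellow-labelled spray can, 54 mm across, 170 mm tall, bystander; origin under its centre
- carton: cardboard box 100 x 80 x 60 mm, bystander; origin under its centre
- spanner: steel wrench 170 mm long, lying, bystander
- marker: red marker pen 16 mm across, 120 mm long, lying, bystander
- collar: dark steel ring, 50 mm across, 20 mm tall, bystander; origin under its centre
- cup: white plastic cup, 72 mm across, 80 mm tall, bystander; origin under its centre
- puck: black rubber block 50 x 40 x 30 mm, bystander (not a mount: no steel plates); origin under its centre

How it is judged (in metres and radians):
At the end, for the whole second after the job is handed in: Every soft mount stands upright (within 0.15 rad) on the floor of the green bin, every firm mount stands upright on the tray's floor, all at rest (under 0.02 m/s) and let go (x of m1 in the frame of bin_floor between -0.075 and 0.075 m and y of m1 in the frame of bin_floor between -0.1 and 0.1 m and z of m1 in the frame of bin_floor between -0.01 and 0.01 m and angle between each of m1, m2, m3, m4's own z axis and vertical below 0.15 rad and linear speed of each of m1, m2, m3, m4 below 0.02 m/s and x of m2 in the frame of bin_floor between -0.075 and 0.075 m and y of m2 in the frame of bin_floor between -0.1 and 0.1 m and z of m2 in the frame of bin_floor between -0.01 and 0.01 m and x of m3 in the frame of tray between -0.078 and 0.078 m and y of m3 in the frame of tray between -0.138 and 0.138 m and z of m3 in the frame of tray between -0.01 and 0.012 m and x of m4 in the frame of tray between -0.078 and 0.078 m and y of m4 in the frame of tray between -0.138 and 0.138 m and z of m4 in the frame of tray between -0.01 and 0.012 m); the robot touches nothing.
It fails at once if a mount is squeezed with more than 45 N (contact force between the fingers and m1_end above 45 N or contact force between the fingers and m2_end above 45 N or contact force between the fingers and m3_end above 45 N or contact force between the fingers and m4_end above 45 N).
It fails at once if a bystander is moved by more than 30 mm (distance of any of spray, carton, spanner, marker, collar, cup, puck from where it was at the start of the episode above 0.03 m).
It also fails if it takes over 72 s, if anything falls off the work surface, if the arm or the gripper's body presses on something with over 40 N, if the wrist force passes 120 N, or if a joint passes its speed limit or range.

## Working session

There is one attempt and no reset: what is moved stays moved. The work goes in short steps, Python scripts to look and compute and a tool call to move; the robot and the scene stay as the last step left them, time stands still between calls to the robot, and variables do not carry over. Pictures are saved under pics/ and viewed, and the job is handed in when it is done.

Besides the shell and the picture viewer there is one more tool, called after "Emit:" in YAML: its name, and indented under it one key for each argument. play_rows: Moves the arm, as the interface text tells. Its arguments: {"type":"object","properties":{"targets":{"type":"array"}},"required":["targets"]}

```bash
mkdir -p pics
python3 - <<'E'
from cell import *
import cv2,numpy as np
s=read_state();print({k:np.round(v,3).tolist() for k,v in s.items()})
for n in ["side","top","wrist"]:
    c=calibration(n);im,d=get_image(n);cv2.imwrite(f"pics/{n}0.png",im);np.savez(f"{n}0.npz",im=im,d=d,**c)
    print(n,np.round(c["K"],1).tolist(),np.round(c["R"],3).tolist(),np.round(c["t"],1))
E
```

```text
{'clock': 0.0, 'qpos': [1.062, 0.629, 0.038, 1.518, -0.027, 0.996, -0.02], 'qd': [-0.0, -0.001, -0.002, 0.001, -0.001, 0.0, -0.0], 'tau': [0.0, -56.341, 1.226, -19.344, 0.011, 0.011, 0.0], 'eef_pos': [278.259, -586.716, 230.378], 'tool_rot': [3.142, 0.002, -1.128], 'force': [0.105, -0.652, 0.172], 'torque': [-0.009, -0.018, -0.019], 'width': 85.613}
side [[467.2, 0.0, 255.5], [0.0, 467.2, 184.0], [0.0, 0.0, 1.0]] [[-0.886, -0.464, 0.012], [-0.329, 0.609, -0.722], [0.328, -0.643, -0.692]] [ 456.7  217.7 1314.1]
top [[476.5, 0.0, 256.8], [0.0, 476.5, 193.4], [0.0, 0.0, 1.0]] [[-0.136, -0.991, -0.004], [-0.969, 0.134, -0.206], [0.205, -0.024, -0.979]] [  49.9  522.  1326.6]
wrist [[322.8, 0.0, 249.3], [0.0, 322.8, 197.2], [0.0, 0.0, 1.0]] [[0.429, -0.903, -0.001], [-0.872, -0.414, 0.262], [-0.237, -0.111, -0.965]] [-649.5  -34.1  377.4]
```

```bash
ls -la; nproc
```

```text
total 4056
drwxr-xr-x  3 agent agent    4096 Dec  6 05:28 .
drwxr-xr-x 23 root  root     4096 Dec  6 05:28 ..
drwxr-xr-x  2 agent agent    4096 Dec  6 05:28 pics
-rw-r--r--  1 agent agent 1377618 Dec  6 05:28 side0.npz
-rw-r--r--  1 agent agent 1377618 Dec  6 05:28 top0.npz
-rw-r--r--  1 agent agent 1377618 Dec  6 05:28 wrist0.npz
4
```

View pics/top0.png

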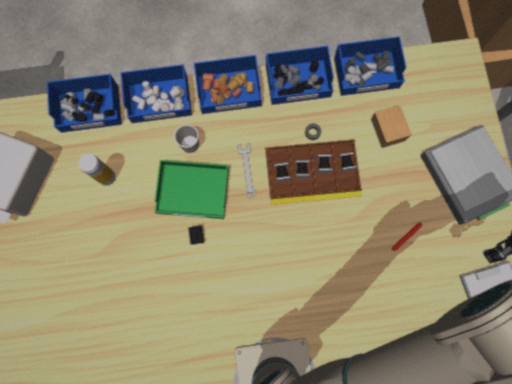

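View pics/side0.png

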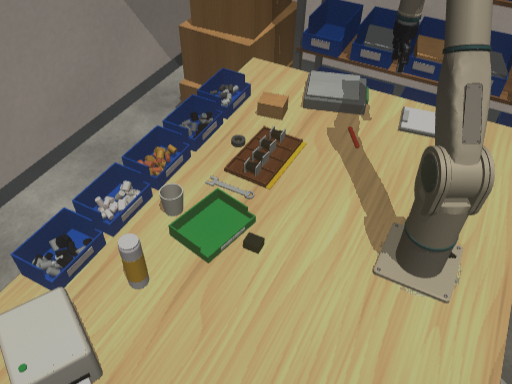

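View pics/wrist0.png

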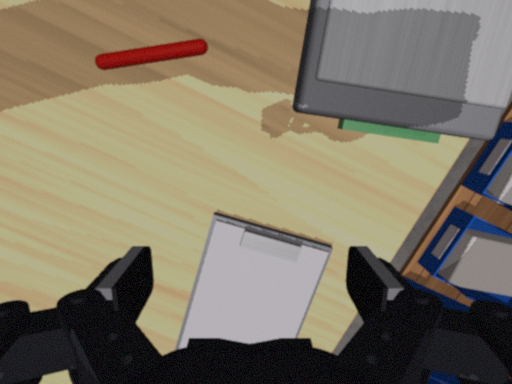

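The top view shows the tray at px (313,171) with its yellow strip on the robot's side. The green bin is at (192,189), with four mounts at (282,170), (304,166), (325,162) and (347,160).

```bash
cat > h.py <<'E'
import numpy as np,cv2
def unproj(uv,d,c):
    uv=np.atleast_2d(uv).astype(float);d=np.atleast_1d(d)
    p=np.c_[(uv[:,0]-c["K"][0,2])/c["K"][0,0]*d,(uv[:,1]-c["K"][1,2])/c["K"][1,1]*d,d]
    return (p-c["t"])@c["R"]
def cloud(c):
    d=c["d"];v,u=np.mgrid[:384,:512]
    P=unproj(np.c_[u.ravel(),v.ravel()],d.ravel(),c).reshape(384,512,3)
    P[d<=0]=np.nan
    return P
def proj(X,c):
    p=np.atleast_2d(X)@c["R"].T+c["t"]; q=p@c["K"].T; return q[:,:2]/q[:,2:]
E
python3 - <<'E'
from h import *
c=np.load("top0.npz");im=c["im"];P=cloud(c)
hsv=cv2.cvtColor(im,cv2.COLOR_BGR2HSV)
def rect(name,m):
    m=m.astype(np.uint8);n,l,st,_=cv2.connectedComponentsWithStats(m)
    for i in range(1,n):
        if st[i,4]>60:
            q=P[l==i];q=q[~np.isnan(q[:,0])]
            r=cv2.minAreaRect(q[:,:2].astype(np.float32));print(name,st[i],np.round(r[0],1),np.round(r[1],1),round(r[2],1),"z",np.round(np.percentile(q[:,2],[2,50,98]),1))
H,S,V=cv2.split(hsv)
roi=np.zeros(H.shape,bool);roi[100:270,80:450]=1
for uv in [(315,188),(315,197),(192,189),(282,170)]: print(uv,hsv[uv[1],uv[0]])
rect("green",roi&(H>50)&(H<80)&(S>120))
rect("yellow",roi&(H>22)&(H<35)&(S>200))
t=roi.copy();t[:, :262]=0;t[:,370:]=0;t[210:]=0;t[:138]=0
rect("tray",t&(np.nan_to_num(P[...,2])>5))
rect("mounts",t&(np.nan_to_num(P[...,2])>30))
print(np.nanmedian(P[230:250,250:300,2]))
E
cat > big.py <<'E'
import sys,numpy as np,cv2
f,x0,y0,x1,y1,o=sys.argv[1:];x0,y0,x1,y1=map(int,(x0,y0,x1,y1))
im=np.load(f)["im"][y0:y1,x0:x1];s=min(800/im.shape[1],600/im.shape[0])
cv2.imwrite(o,cv2.resize(im,None,fx=s,fy=s,interpolation=cv2.INTER_NEAREST))
E
python3 big.py top0.npz 140 130 380 230 pics/top0b.png
```

```text
(315, 188) [  9 155  92]
(315, 197) [ 28 185 185]
(192, 189) [ 68 152 144]
(282, 170) [30 21 37]
green [ 156  161   72   57 3486] [569.5 167.5] [202.5 154.7] 77.6 z [-2.9  3.6 41.7]
tray [ 265  139   97   61 3375] [ 584.4 -200.9] [277.9 182. ] 86.6 z [ 5.2 10.5 46.2]
mounts [339 153  17  18 179] [ 588.3 -301.4] [47.3 40. ] 1.1 z [31.  40.1 48.3]
mounts [317 155  15  17 177] [ 591.9 -233.1] [40.  46.8] 84.0 z [30.7 39.7 49.2]
mounts [295 160  14  17 182] [ 586.1 -164.4] [39.4 48.5] 81.2 z [31.3 40.  48.9]
mounts [274 163  16  18 178] [ 583.6 -103.7] [47.7 39.1] 0.1 z [31.2 39.9 48. ]
-0.8152565100070536
```

View pics/top0b.png

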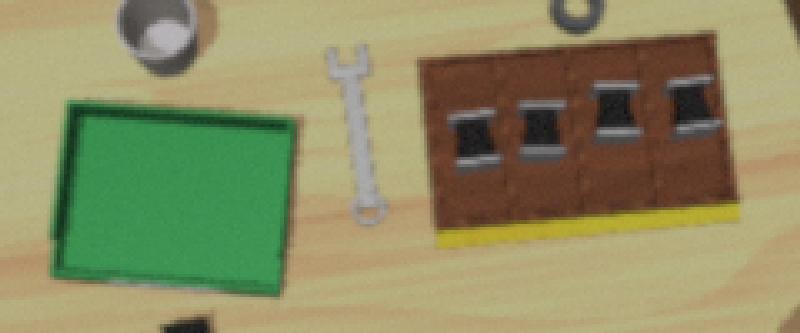

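```bash
cat > plan.py <<'E'
from cell import *
from h import *
from scipy.spatial.transform import Rotation as Ro
def plan(pos,yawdeg,n,pitch=0):
    s=read_state();R0=Ro.from_euler("xyz",s["tool_rot"]);R1=Ro.from_euler("xyz",[180,0,yawdeg],degrees=True)
    rv=(R0.inv()*R1).as_rotvec(degrees=True)
    p=np.array(s["eef_pos"]);d=(np.array(pos)-p)/n
    print("total turn",np.round(rv,2),"per row",np.round(rv/n,2),"total tool slide",np.round(R0.inv().apply(np.array(pos)-p),2))
    for i in range(n):
        Ri=R0*Ro.from_rotvec(rv*i/n,degrees=True)
        print(i,np.round(Ri.inv().apply(d),1))
E
python3 - <<'E'
from plan import *
c=calibration("wrist");s=read_state()
R0=Ro.from_euler("xyz",s["tool_rot"]).as_matrix()
C=-c["R"].T@c["t"];print("cam in tool",R0.T@(C-s["eef_pos"]),"cam z axis tool",R0.T@c["R"][2],"camx",R0.T@c["R"][0])
t=np.load("top0.npz");P=cloud(t);print(P[[175,160,200],[470,470,490]])
# tray corners in the enlarged pic /3.333
k=np.array([[418,58],[716,34],[740,207],[436,232]])/3.3333+[140,130]
def plane(uv,c,z):
    a=unproj(uv,1000,c)if 0 else np.array([unproj(q,1000.,c)[0] for q in uv]);C=-c["R"].T@c["t"]
    return C+(a-C)*((z-C[2])/(a[:,2]-C[2]))[:,None]
print(plane(k,t,14).round(1))
plan([480,-200,330],-3.5,9)
E
```

```text
cam in tool [   0.33810491  -66.0655712  -141.771742  ] cam z axis tool [4.18594848e-04 2.61639062e-01 9.65165699e-01] camx [ 9.99999865e-01 -4.07667684e-04 -3.23191139e-04]
[[ 491.05967513 -639.84527414   65.86405201]
 [ 535.74075925 -651.57635468   62.8229125 ]
 [ 413.16019812 -687.73099777   50.1891426 ]]
[[ 670.9  -68.3   14. ]
 [ 656.1 -342.    14. ]
 [ 493.4 -334.4   14. ]
 [ 508.1  -61.6   14. ]]
total turn [-4.000e-02  8.000e-02 -6.113e+01] per row [-0.    0.01 -6.79] total tool slide [-263.3  -347.99  -99.04]
0 [-29.3 -38.7 -11. ]
1 [-24.5 -41.9 -11. ]
2 [-19.4 -44.5 -11. ]
3 [-14.  -46.4 -11. ]
4 [ -8.4 -47.8 -11. ]
5 [ -2.7 -48.4 -11. ]
6 [  3.1 -48.4 -11. ]
7 [  8.8 -47.7 -11. ]
8 [ 14.4 -46.3 -11. ]
```

```bash
python3 -c "
from plan import *
plan([580,-140,260],-3.1,10)"
```

```text
total turn [-4.000e-02  8.000e-02 -6.153e+01] per row [-0.    0.01 -6.15] total tool slide [-274.56 -464.06  -29.03]
0 [-27.5 -46.4  -2.9]
1 [-22.3 -49.1  -2.9]
2 [-16.9 -51.2  -2.9]
3 [-11.3 -52.7  -2.9]
4 [ -5.6 -53.6  -2.9]
5 [  0.1 -53.9  -2.9]
6 [  5.9 -53.6  -2.9]
7 [ 11.6 -52.6  -2.9]
8 [ 17.2 -51.1  -2.9]
9 [ 22.6 -49.   -2.9]
```

Emit:
play_rows:
  targets:
    - {"slide": [-27.5,-46.4,-2.9],"turn": [0,0,-6.15],"hand": 85}
    - {"slide": [-22.3,-49.1,-2.9],"turn": [0,0,-6.15],"hand": 85}
    - {"slide": [-16.9,-51.2,-2.9],"turn": [0,0,-6.15],"hand": 85}
    - {"slide": [-11.3,-52.7,-2.9],"turn": [0,0,-6.15],"hand": 85}
    - {"slide": [-5.6,-53.6,-2.9],"turn": [0,0,-6.15],"hand": 85}

```text
clock: 0.78
eef_pos: [430.2, -362.4, 245.8]
tool_rot: [-3.142, 0.0, -0.588]
force: [1.4, 0.3, -0.6]
width: 84.8
```

Emit:
play_rows:
  targets:
    - {"slide": [0.1,-53.9,-2.9],"turn": [0,0,-6.15],"hand": 85}
    - {"slide": [5.9,-53.6,-2.9],"turn": [0,0,-6.15],"hand": 85}
    - {"slide": [11.6,-52.6,-2.9],"turn": [0,0,-6.15],"hand": 85}
    - {"slide": [17.2,-51.1,-2.9],"turn": [0,0,-6.15],"hand": 85}
    - {"slide": [22.6,-49,-2.9],"turn": [0,0,-6.15],"hand": 85}

```text
clock: 1.4
eef_pos: [580.9, -139.1, 260.3]
tool_rot: [3.141, 0.0, -0.051]
force: [0.3, -1.5, -0.9]
width: 84.8
```

Emit:
play_rows:
  targets:
    - {"slide": [0,0,0],"turn": [0,0,0],"hand": 85}
    - {"slide": [0,0,0],"turn": [0,0,0],"hand": 85}

```text
clock: 1.65
eef_pos: [579.6, -141.2, 259.8]
tool_rot: [3.141, 0.001, -0.055]
force: [-0.4, -1.0, 0.5]
width: 85.4
```

```bash
cat > snap.py <<'E'
import sys
from plan import *
n,tag=sys.argv[1:]
s=read_state();c=calibration(n);im,d=get_image(n);cv2.imwrite(f"pics/{tag}.png",im)
np.savez(f"{tag}.npz",im=im,d=d,pos=s["eef_pos"],rot=s["tool_rot"],**c)
print({k:np.round(s[k],3).tolist() for k in("clock","eef_pos","tool_rot","qpos","force","width")})
E
python3 snap.py wrist w1
```

```text
{'clock': 1.65, 'eef_pos': [579.647, -141.172, 259.834], 'tool_rot': [3.141, 0.001, -0.055], 'qpos': [0.37, 0.532, -0.281, 1.631, 0.169, 1.003, -0.02], 'force': [-0.441, -0.951, 0.502], 'width': 85.391}
```

View pics/w1.png

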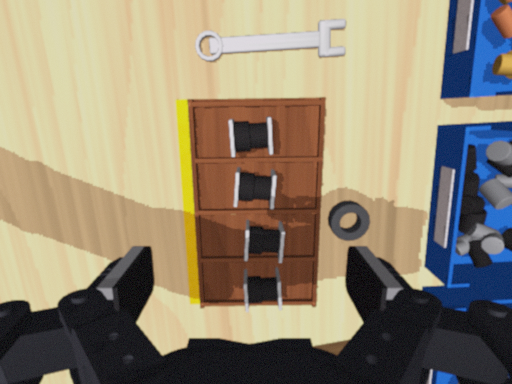

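```bash
cat > meas.py <<'E'
import sys
from h import *
c=np.load(sys.argv[1]+".npz");im=c["im"];P=cloud(c);hsv=cv2.cvtColor(im,cv2.COLOR_BGR2HSV);H,S,V=cv2.split(hsv)
Z=np.nan_to_num(P[...,2])
print("bench z",np.nanmedian(P[60:90,30:150,2]) if 0 else np.nanmedian(P[70:140,20:150,2]))
roi=np.zeros(H.shape,bool);roi[90:315,180:335]=1
def comps(m,mn):
    n,l,st,_=cv2.connectedComponentsWithStats(m.astype(np.uint8));return [l==i for i in range(1,n) if st[i,4]>=mn]
tr=roi&(Z>9)&(Z<20)&(H<16)&(S>100)
q=P[tr];r=cv2.minAreaRect(q[:,:2].astype(np.float32));print("rim",r,np.median(q[:,2]))
for m in comps(roi&(Z>25),80):
    q=P[m];q=q[:,:3];top=q[q[:,2]>40]
    r=cv2.minAreaRect(top[:,:2].astype(np.float32))
    v,u=np.where(m);print("mount px",u.mean().round(),v.mean().round(),"rect",np.round(r[0],1),np.round(r[1],1),round(r[2],1),"topz",np.percentile(q[:,2],[50,95]).round(1),len(top))
E
python3 meas.py w1; python3 big.py w1.npz 175 85 345 315 pics/w1b.png
```

```text
bench z -0.6241279409106629
rim ((586.5960083007812, -199.9162139892578), (273.8831481933594, 159.04835510253906), 87.71514892578125) 13.113741444533467
mount px 250.0 136.0 rect [ 583.2 -104.5] [45.9 39.7] 0.7 topz [39.6 45.8] 574
mount px 255.0 188.0 rect [ 584.4 -165.2] [40.1 46.1] 82.5 topz [39.6 45.8] 516
mount px 264.0 241.0 rect [ 592.1 -233.8] [40.  46.1] 83.7 topz [39.5 45.7] 463
mount px 262.0 291.0 rect [ 587.6 -301.9] [46.  41.1] 0.9 topz [39.4 45.7] 419
```

View pics/w1b.png

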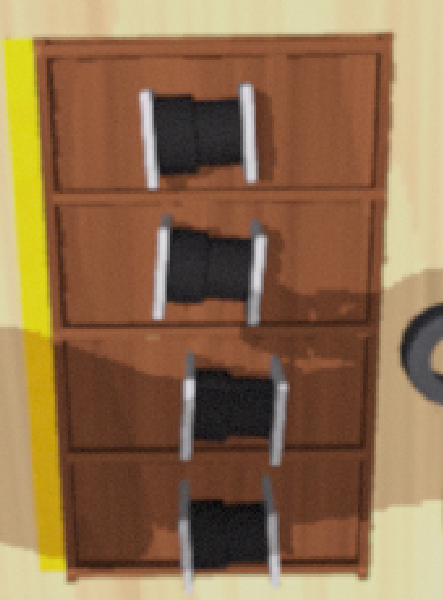

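```bash
python3 -c "
from plan import *
plan([583.2,-104.5,60],0.7,5)"
```

```text
total turn [ 0.06  0.08 -3.95] per row [ 0.01  0.02 -0.79] total tool slide [  1.94 -37.95 199.88]
0 [ 0.4 -7.6 40. ]
1 [ 0.5 -7.6 40. ]
2 [ 0.6 -7.6 40. ]
3 [ 0.7 -7.5 40. ]
4 [ 0.8 -7.5 40. ]
```

Emit:
play_rows:
  targets:
    - {"slide": [0.4,-7.6,40],"turn": [0,0,-0.8],"hand": 85}
    - {"slide": [0.5,-7.6,40],"turn": [0,0,-0.8],"hand": 85}
    - {"slide": [0.6,-7.6,40],"turn": [0,0,-0.8],"hand": 85}
    - {"slide": [0.7,-7.5,40],"turn": [0,0,-0.8],"hand": 85}
    - {"slide": [0.8,-7.5,40],"turn": [0,0,-0.8],"hand": 85}

```text
clock: 2.33
eef_pos: [583.6, -105.0, 59.2]
tool_rot: [3.14, 0.0, 0.012]
force: [-0.3, -0.4, -0.6]
width: 85.1
```

Emit:
play_rows:
  targets:
    - {"slide": [0,0,0],"turn": [0,0,0],"hand": 85}
    - {"slide": [0,0,0],"turn": [0,0,0],"hand": 85}

```text
clock: 2.58
eef_pos: [584.8, -104.4, 61.5]
tool_rot: [3.141, -0.001, 0.013]
force: [1.1, -0.2, 0.9]
width: 85.1
```

```bash
python3 snap.py wrist w2;python3 -c "
from plan import *
plan([583.2,-104.5,9],0.7,2)"
```

```text
{'clock': 2.575, 'eef_pos': [584.844, -104.357, 61.543], 'tool_rot': [3.141, -0.001, 0.013], 'qpos': [0.266, 0.782, -0.22, 1.806, 0.284, 0.582, -0.117], 'force': [1.112, -0.245, 0.864], 'width': 85.114}
total turn [ 0.06 -0.16  0.05] per row [ 0.03 -0.08  0.03] total tool slide [-2.34  0.12 53.09]
0 [-1.2  0.1 26.5]
1 [-1.1  0.1 26.5]
```

View pics/w2.png

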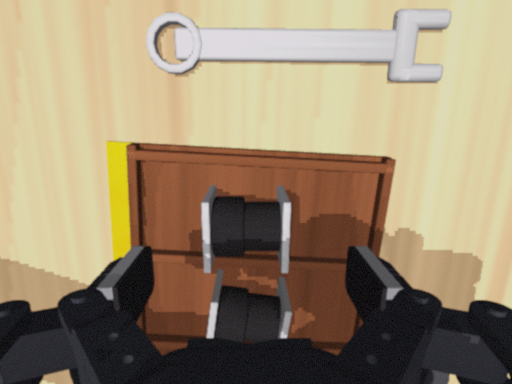

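Emit:
play_rows:
  targets:
    - {"slide": [-1.2,0,25],"turn": [0,0,0],"hand": 85}
    - {"slide": [0,0,25],"turn": [0,0,0],"hand": 70}
    - {"slide": [0,0,0],"turn": [0,0,0],"hand": 60}
    - {"slide": [0,0,0],"turn": [0,0,0],"hand": 54}
    - {"slide": [0,0,0],"turn": [0,0,0],"hand": 54}

```text
clock: 3.25
eef_pos: [584.3, -103.2, 11.9]
tool_rot: [3.141, -0.003, 0.015]
force: [-0.9, -0.0, 0.0]
width: 54.1
```

Emit:
play_rows:
  targets:
    - {"slide": [0,0,0],"turn": [0,0,0],"hand": 50}
    - {"slide": [0,0,0],"turn": [0,0,0],"hand": 50}

```text
clock: 3.5
eef_pos: [583.3, -102.9, 10.7]
tool_rot: [3.141, -0.001, 0.015]
force: [-0.0, 0.2, 0.4]
width: 50.1
```

Emit:
play_rows:
  targets:
    - {"slide": [0,0,0],"turn": [0,0,0],"hand": 48}
    - {"slide": [0,0,0],"turn": [0,0,0],"hand": 48}

```text
clock: 3.75
eef_pos: [583.1, -102.8, 10.3]
tool_rot: [-3.142, 0.0, 0.015]
force: [-0.4, 0.7, -0.6]
width: 47.9
```

```bash
python3 snap.py wrist w3
```

```text
{'clock': 3.75, 'eef_pos': [583.074, -102.815, 10.292], 'tool_rot': [-3.142, 0.0, 0.015], 'qpos': [0.245, 0.861, -0.189, 1.823, 0.31, 0.486, -0.139], 'force': [-0.436, 0.711, -0.607], 'width': 47.928}
```

View pics/w3.png

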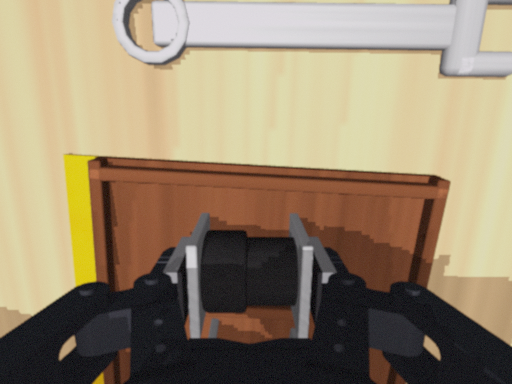

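Emit:
play_rows:
  targets:
    - {"slide": [0,1.2,2],"turn": [0,0,0],"hand": 47}
    - {"slide": [0,0,0],"turn": [0,0,0],"hand": 46}
    - {"slide": [0,0,0],"turn": [0,0,0],"hand": 46}

```text
clock: 4.18
eef_pos: [583.0, -104.1, 8.2]
tool_rot: [3.142, 0.0, 0.015]
force: [-0.1, 0.7, -1.3]
width: 46.0
```

Emit:
play_rows:
  targets:
    - {"slide": [0,0,0],"turn": [0,0,0],"hand": 45}
    - {"slide": [0,0,0],"turn": [0,0,0],"hand": 45}

```text
clock: 4.42
eef_pos: [583.1, -104.1, 8.3]
tool_rot: [3.142, -0.0, 0.015]
force: [0.6, -0.6, -0.9]
width: 45.5
```

Emit:
play_rows:
  targets:
    - {"slide": [0,0,0],"turn": [0,0,0],"hand": 44.2}
    - {"slide": [0,0,0],"turn": [0,0,0],"hand": 44.2}

```text
clock: 4.68
eef_pos: [583.3, -104.0, 8.4]
tool_rot: [3.142, -0.0, 0.015]
force: [0.0, 0.4, 0.0]
width: 44.7
```

Emit:
play_rows:
  targets:
    - {"slide": [0,0,0],"turn": [0,0,0],"hand": 44.2}

```text
clock: 4.8
eef_pos: [583.2, -104.0, 8.4]
tool_rot: [3.142, -0.0, 0.015]
force: [0.1, -0.4, 0.6]
width: 44.6
```

Emit:
play_rows:
  targets:
    - {"slide": [0,0,0],"turn": [0,0,0],"hand": 43.6}
    - {"slide": [0,0,0],"turn": [0,0,0],"hand": 43.6}

```text
clock: 5.05
eef_pos: [583.3, -104.0, 8.5]
tool_rot: [3.142, -0.0, 0.015]
force: [0.5, -0.3, 1.9]
width: 44.2
```

Emit:
play_rows:
  targets:
    - {"slide": [0,0,0],"turn": [0,0,0],"hand": 43.6}

```text
clock: 5.18
eef_pos: [583.3, -104.0, 8.5]
tool_rot: [3.142, -0.0, 0.015]
force: [0.4, 1.2, 1.5]
width: 43.6
```

```bash
cat > avg.py <<'E'
from cell import *
import numpy as np
w=[];p=[];f=[]
for i in range(10):
    get_image("wrist");s=read_state();w.append(s["width"]);p.append(s["eef_pos"]);f.append(s["force"])
print("t",s["clock"],"width",np.mean(w).round(3),"sd",np.std(w).round(3),"pos",np.mean(p,0).round(1),"f",np.mean(f,0).round(2))
E
python3 avg.py
```

```text
t 5.675 width 43.913 sd 0.237 pos [ 583.3 -104.     8.5] f [ 0.11 -0.03  3.2 ]
```

```bash
python3 -c "
from plan import *
plan([584.4,-165.2,65],-7.5,2)"
```

```text
total turn [ 0.   -0.02  8.37] per row [ 0.   -0.01  4.19] total tool slide [  0.19  61.17 -56.52]
0 [  0.1  30.6 -28.3]
1 [  2.3  30.5 -28.3]
```

Emit:
play_rows:
  targets:
    - {"slide": [0,0,0],"turn": [0,0,0],"hand": 60}
    - {"slide": [0,0,0],"turn": [0,0,0],"hand": 75}
    - {"slide": [0,0,-28],"turn": [0,0,0],"hand": 80}
    - {"slide": [0,0,-28.5],"turn": [0,0,0],"hand": 80}
    - {"slide": [0.1,30.6,0],"turn": [0,0,4.2],"hand": 80}

```text
clock: 6.3
eef_pos: [585.7, -131.6, 67.0]
tool_rot: [-3.139, -0.004, -0.055]
force: [0.7, -0.3, -1.4]
width: 79.9
```

Emit:
play_rows:
  targets:
    - {"slide": [2.3,30.5,0],"turn": [0,0,4.2],"hand": 80}
    - {"slide": [0,0,0],"turn": [0,0,0],"hand": 80}
    - {"slide": [0,0,0],"turn": [0,0,0],"hand": 80}

```text
clock: 6.68
eef_pos: [584.0, -164.1, 64.5]
tool_rot: [-3.141, 0.001, -0.13]
force: [0.1, 0.8, 0.2]
width: 80.3
```

```bash
python3 snap.py wrist w4;python3 -c "
from plan import *
plan([584.4,-165.2,8.5],-7.5,2)"
```

```text
{'clock': 6.675, 'eef_pos': [583.97, -164.119, 64.534], 'tool_rot': [-3.141, 0.001, -0.13], 'qpos': [0.352, 0.789, -0.201, 1.767, 0.248, 0.61, -0.125], 'force': [0.053, 0.826, 0.238], 'width': 80.283}
total turn [-0.08  0.03  0.08] per row [-0.04  0.02  0.04] total tool slide [ 0.52  1.68 56.08]
0 [ 0.3  0.8 28. ]
1 [ 0.3  0.8 28. ]
```

View pics/w4.png

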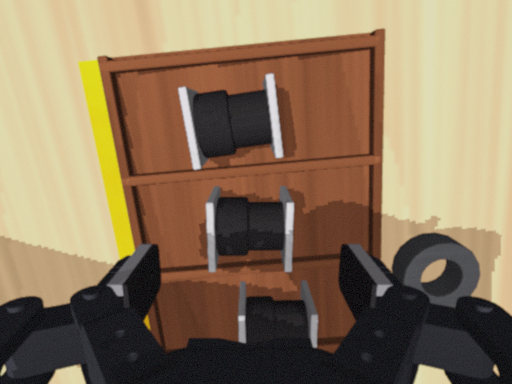

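Emit:
play_rows:
  targets:
    - {"slide": [0.2,0.8,28],"turn": [0,0,0],"hand": 80}
    - {"slide": [0.2,0.8,28],"turn": [0,0,0],"hand": 70}
    - {"slide": [0,0,0],"turn": [0,0,0],"hand": 58}
    - {"slide": [0,0,0],"turn": [0,0,0],"hand": 50}
    - {"slide": [0,0,0],"turn": [0,0,0],"hand": 48}

```text
clock: 7.35
eef_pos: [585.2, -166.5, 10.0]
tool_rot: [-3.141, -0.002, -0.131]
force: [-0.2, 0.4, -0.7]
width: 48.3
```

Emit:
play_rows:
  targets:
    - {"slide": [0,0,0],"turn": [0,0,0],"hand": 46.5}
    - {"slide": [0,0,0],"turn": [0,0,0],"hand": 45.5}
    - {"slide": [0,0,0],"turn": [0,0,0],"hand": 44.5}
    - {"slide": [0,0,0],"turn": [0,0,0],"hand": 43.6}
    - {"slide": [0,0,0],"turn": [0,0,0],"hand": 43.6}

```text
clock: 7.98
eef_pos: [585.1, -166.9, 9.9]
tool_rot: [3.141, -0.002, -0.132]
force: [-1.0, 1.2, 7.5]
width: 43.9
```

```bash
python3 avg.py
```

```text
t 8.475 width 43.828 sd 0.137 pos [ 585.  -167.     9.9] f [-1.16  0.56  6.9 ]
```

```bash
python3 -c "
from plan import *
plan([592.1,-233.8,65],-6.3,3)"
```

```text
total turn [ 0.01 -0.08 -1.24] per row [ 0.   -0.03 -0.41] total tool slide [ 15.87  65.35 -55.08]
0 [  5.3  21.8 -18.4]
1 [  5.1  21.8 -18.4]
2 [  5.   21.9 -18.4]
```

Emit:
play_rows:
  targets:
    - {"slide": [0,0,0],"turn": [0,0,0],"hand": 60}
    - {"slide": [0,0,0],"turn": [0,0,0],"hand": 75}
    - {"slide": [0,0,-28],"turn": [0,0,0],"hand": 80}
    - {"slide": [0,0,-27],"turn": [0,0,0],"hand": 80}
    - {"slide": [5.3,21.8,0],"turn": [0,0,-0.4],"hand": 80}

```text
clock: 9.1
eef_pos: [588.8, -187.2, 66.0]
tool_rot: [-3.14, -0.004, -0.121]
force: [-0.7, -0.4, -0.0]
width: 80.1
```

Emit:
play_rows:
  targets:
    - {"slide": [5.1,21.8,0],"turn": [0,0,-0.4],"hand": 80}
    - {"slide": [5,21.9,0],"turn": [0,0,-0.4],"hand": 80}
    - {"slide": [0,0,0],"turn": [0,0,0],"hand": 80}
    - {"slide": [0,0,0],"turn": [0,0,0],"hand": 80}

```text
clock: 9.6
eef_pos: [591.4, -232.3, 63.6]
tool_rot: [-3.14, 0.001, -0.11]
force: [0.4, 0.0, -0.1]
width: 79.9
```

```bash
python3 snap.py wrist w5;python3 -c "
from plan import *
plan([592.1,-233.8,8.5],-6.3,2)"
```

```text
{'clock': 9.6, 'eef_pos': [591.376, -232.31, 63.576], 'tool_rot': [-3.14, 0.001, -0.11], 'qpos': [0.464, 0.823, -0.224, 1.682, 0.264, 0.667, -0.009], 'force': [0.417, 0.017, -0.107], 'width': 79.866}
total turn [-0.08  0.03  0.05] per row [-0.04  0.01  0.03] total tool slide [ 0.8   1.9  55.17]
0 [ 0.4  1.  27.6]
1 [ 0.4  0.9 27.6]
```

View pics/w5.png

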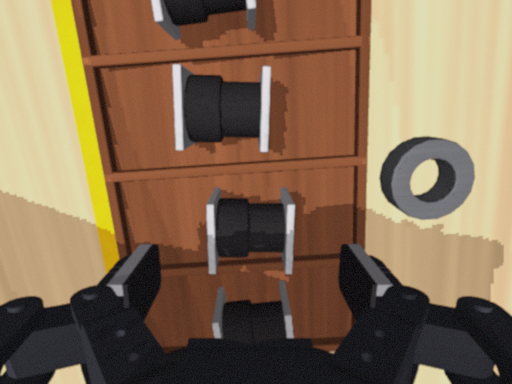

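Emit:
play_rows:
  targets:
    - {"slide": [0.4,0.8,28],"turn": [0,0,0],"hand": 80}
    - {"slide": [0.2,0.4,27],"turn": [0,0,0],"hand": 70}
    - {"slide": [0,0,0],"turn": [0,0,0],"hand": 58}
    - {"slide": [0,0,0],"turn": [0,0,0],"hand": 50}
    - {"slide": [0,0,0],"turn": [0,0,0],"hand": 48}

```text
clock: 10.28
eef_pos: [592.8, -234.8, 10.1]
tool_rot: [3.141, -0.002, -0.11]
force: [-1.2, -0.1, 0.5]
width: 47.8
```

Emit:
play_rows:
  targets:
    - {"slide": [0,0,0],"turn": [0,0,0],"hand": 46.5}
    - {"slide": [0,0,0],"turn": [0,0,0],"hand": 45.5}
    - {"slide": [0,0,0],"turn": [0,0,0],"hand": 44.5}
    - {"slide": [0,0,0],"turn": [0,0,0],"hand": 43.6}
    - {"slide": [0,0,0],"turn": [0,0,0],"hand": 43.6}

```text
clock: 10.9
eef_pos: [592.8, -235.2, 10.0]
tool_rot: [3.141, -0.002, -0.111]
force: [-1.8, 1.0, 7.8]
width: 44.3
```

```bash
python3 avg.py
```

```text
t 11.4 width 44.161 sd 0.235 pos [ 592.8 -235.2   10. ] f [-1.05  0.89  6.85]
```

```bash
python3 avg.py;python3 avg.py
```

```text
t 11.9 width 44.176 sd 0.162 pos [ 592.8 -235.2   10. ] f [-1.15  0.72  6.97]
t 12.4 width 44.161 sd 0.212 pos [ 592.8 -235.2   10. ] f [-1.18  0.68  6.54]
```

```bash
python3 -c "
from plan import *
plan([587.6,-301.9,65],0.9,3)"
```

```text
total turn [ 0.03 -0.1  -7.24] per row [ 0.01 -0.03 -2.41] total tool slide [  2.34  66.88 -54.94]
0 [  0.8  22.3 -18.3]
1 [ -0.2  22.3 -18.3]
2 [ -1.1  22.3 -18.3]
```

Emit:
play_rows:
  targets:
    - {"slide": [0,0,0],"turn": [0,0,0],"hand": 60}
    - {"slide": [0,0,0],"turn": [0,0,0],"hand": 75}
    - {"slide": [0,0,-28],"turn": [0,0,0],"hand": 80}
    - {"slide": [0,0,-27],"turn": [0,0,0],"hand": 80}
    - {"slide": [0.8,22.3,0],"turn": [0,0,-2.4],"hand": 80}

```text
clock: 13.02
eef_pos: [592.9, -255.3, 66.2]
tool_rot: [-3.141, -0.005, -0.064]
force: [0.3, -0.3, -0.2]
width: 79.8
```

Emit:
play_rows:
  targets:
    - {"slide": [-0.2,22.3,0],"turn": [0,0,-2.4],"hand": 80}
    - {"slide": [-1.1,22.3,0],"turn": [0,0,-2.4],"hand": 80}
    - {"slide": [0,0,0],"turn": [0,0,0],"hand": 80}
    - {"slide": [0,0,0],"turn": [0,0,0],"hand": 80}

```text
clock: 13.52
eef_pos: [587.0, -300.3, 63.6]
tool_rot: [-3.14, 0.0, 0.015]
force: [0.4, 0.5, -0.9]
width: 80.1
```

```bash
python3 snap.py wrist w6;python3 -c "
from plan import *
plan([587.6,-301.9,8.5],0.9,2)"
```

```text
{'clock': 13.525, 'eef_pos': [587.034, -300.269, 63.588], 'tool_rot': [-3.14, 0.0, 0.015], 'qpos': [0.588, 0.854, -0.273, 1.608, 0.31, 0.723, 0.185], 'force': [0.372, 0.517, -0.919], 'width': 80.141}
total turn [-0.08  0.    0.03] per row [-0.04  0.    0.02] total tool slide [ 0.33  2.14 55.17]
0 [ 0.2  1.1 27.6]
1 [ 0.2  1.1 27.6]
```

View pics/w6.png

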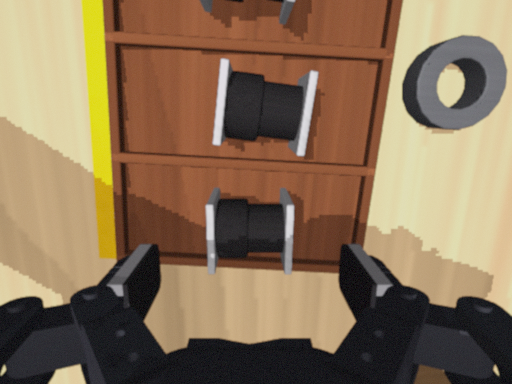

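Emit:
play_rows:
  targets:
    - {"slide": [0.2,0.8,28],"turn": [0,0,0],"hand": 80}
    - {"slide": [0.2,0.4,27],"turn": [0,0,0],"hand": 70}
    - {"slide": [0,0,0],"turn": [0,0,0],"hand": 58}
    - {"slide": [0,0,0],"turn": [0,0,0],"hand": 50}
    - {"slide": [0,0,0],"turn": [0,0,0],"hand": 48}

```text
clock: 14.2
eef_pos: [588.3, -302.9, 10.2]
tool_rot: [3.141, -0.002, 0.016]
force: [0.7, -0.3, -0.1]
width: 48.1
```

Emit:
play_rows:
  targets:
    - {"slide": [0,0,0],"turn": [0,0,0],"hand": 46.5}
    - {"slide": [0,0,0],"turn": [0,0,0],"hand": 45.5}
    - {"slide": [0,0,0],"turn": [0,0,0],"hand": 44.5}
    - {"slide": [0,0,0],"turn": [0,0,0],"hand": 43.6}
    - {"slide": [0,0,0],"turn": [0,0,0],"hand": 43.6}

```text
clock: 14.82
eef_pos: [588.0, -303.3, 10.0]
tool_rot: [3.141, -0.001, 0.015]
force: [-1.0, -0.1, 5.6]
width: 43.7
```

```bash
python3 avg.py;python3 avg.py
```

```text
t 15.325 width 43.805 sd 0.163 pos [ 587.9 -303.3   10. ] f [-1.23  0.23  6.16]
t 15.825 width 43.88 sd 0.176 pos [ 588.  -303.3   10. ] f [-1.07  0.44  6.29]
```

Emit:
play_rows:
  targets:
    - {"slide": [0,0,0],"turn": [0,0,0],"hand": 43.1}
    - {"slide": [0,0,0],"turn": [0,0,0],"hand": 42.8}
    - {"slide": [0,0,0],"turn": [0,0,0],"hand": 42.5}

```text
clock: 16.2
eef_pos: [588.0, -303.3, 10.2]
tool_rot: [3.141, -0.002, 0.015]
force: [-1.0, -0.5, 7.0]
width: 43.0
```

```bash
python3 avg.py;python3 avg.py
```

```text
t 16.7 width 42.756 sd 0.105 pos [ 588.  -303.3   10.2] f [-1.4   0.68  7.11]
t 17.2 width 42.76 sd 0.191 pos [ 588.  -303.3   10.2] f [-1.26  0.33  7.13]
```

Emit:
play_rows:
  targets:
    - {"slide": [0,0,0],"turn": [0,0,0],"hand": 41.5}
    - {"slide": [0,0,0],"turn": [0,0,0],"hand": 40.5}
    - {"slide": [0,0,0],"turn": [0,0,0],"hand": 39.5}
    - {"slide": [0,0,0],"turn": [0,0,0],"hand": 38.5}
    - {"slide": [0,0,0],"turn": [0,0,0],"hand": 38.5}

```text
clock: 17.82
eef_pos: [588.3, -303.4, 10.7]
tool_rot: [3.14, -0.002, 0.015]
force: [-2.0, 0.6, 8.8]
width: 39.1
```

```bash
python3 avg.py
python3 - <<'E'
from h import *
c=np.load("top0.npz");im=c["im"];P=cloud(c)
for n,a in dict(cup=(175,123,200,153),spray=(78,152,116,188),puck=(185,222,208,247)).items():
    q=P[a[1]:a[3],a[0]:a[2]].reshape(-1,3);q=q[q[:,2]>15];print(n,np.nanmin(q,0).round(),np.nanmax(q,0).round())
E
```

```text
t 18.325 width 39.087 sd 0.174 pos [ 588.3 -303.4   10.7] f [-1.77  0.81  9.99]
cup [683. 127.  15.] [754. 194.  87.]
spray [620. 394.  15.] [673. 448. 178.]
puck [409. 151.  15.] [460. 192.  38.]
```

Emit:
play_rows:
  targets:
    - {"slide": [0,0,-10],"turn": [0,0,0],"hand": 38.5}
    - {"slide": [0,0,-20],"turn": [0,0,0],"hand": 38.5}
    - {"slide": [0,0,-30],"turn": [0,0,0],"hand": 38.5}
    - {"slide": [0,0,-30],"turn": [0,0,0],"hand": 38.5}

```text
clock: 18.82
eef_pos: [587.4, -302.9, 100.6]
tool_rot: [3.142, -0.0, 0.015]
force: [-0.2, 1.0, -2.6]
width: 38.9
```

```bash
python3 snap.py wrist w7;python3 -c "
from plan import *
plan([575,185,150],-12.4,11)"
```

```text
{'clock': 18.825, 'eef_pos': [587.401, -302.929, 100.574], 'tool_rot': [3.142, -0.0, 0.015], 'qpos': [0.6, 0.807, -0.29, 1.588, 0.295, 0.789, 0.202], 'force': [-0.234, 0.968, -2.625], 'width': 38.885}
total turn [ 0.13 -0.4  13.26] per row [ 0.01 -0.04  1.21] total tool slide [  -7.31 -488.96  -46.5 ]
0 [ -0.7 -44.5  -4.2]
1 [ -1.6 -44.4  -4.2]
2 [ -2.5 -44.4  -4.2]
3 [ -3.5 -44.3  -4.2]
4 [ -4.4 -44.2  -4.2]
5 [ -5.3 -44.1  -4.2]
6 [ -6.3 -44.   -4.2]
7 [ -7.2 -43.9  -4.1]
8 [ -8.1 -43.7  -4.1]
9 [ -9.  -43.5  -4.1]
10 [-10.  -43.3  -4.1]
```

View pics/w7.png

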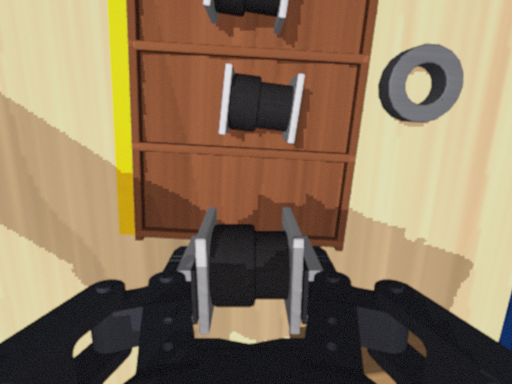

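Mount D is held upright between the fingers at px (250,265), plates square to the pads. I'll carry it towards the bin.

Emit:
play_rows:
  targets:
    - {"slide": [-0.7,-44.5,-4.2],"turn": [0,0,1.2],"hand": 38.5}
    - {"slide": [-1.6,-44.4,-4.2],"turn": [0,0,1.2],"hand": 38.5}
    - {"slide": [-2.5,-44.4,-4.2],"turn": [0,0,1.2],"hand": 38.5}
    - {"slide": [-3.5,-44.3,-4.2],"turn": [0,0,1.2],"hand": 38.5}
    - {"slide": [-4.4,-44.2,-4.2],"turn": [0,0,1.2],"hand": 38.5}

```text
clock: 19.5
eef_pos: [580.7, -79.3, 120.6]
tool_rot: [-3.141, -0.001, -0.09]
force: [0.3, 0.4, -1.9]
width: 39.2
```

Emit:
play_rows:
  targets:
    - {"slide": [-5.3,-44.1,-4.2],"turn": [0,0,1.2],"hand": 38.5}
    - {"slide": [-6.3,-44,-4.2],"turn": [0,0,1.2],"hand": 38.5}
    - {"slide": [-7.2,-43.9,-4.2],"turn": [0,0,1.2],"hand": 38.5}
    - {"slide": [-8.1,-43.7,-4.2],"turn": [0,0,1.2],"hand": 38.5}
    - {"slide": [-9,-43.5,-4.2],"turn": [0,0,1.2],"hand": 38.5}

```text
clock: 20.12
eef_pos: [573.7, 142.9, 141.6]
tool_rot: [-3.141, -0.001, -0.195]
force: [1.8, 0.1, -2.0]
width: 39.2
```

Emit:
play_rows:
  targets:
    - {"slide": [-10,-43.3,-4.2],"turn": [0,0,1.2],"hand": 38.5}
    - {"slide": [0,0,0],"turn": [0,0,0],"hand": 38.5}
    - {"slide": [0,0,0],"turn": [0,0,0],"hand": 38.5}

```text
clock: 20.5
eef_pos: [572.1, 185.2, 145.3]
tool_rot: [3.141, -0.0, -0.215]
force: [-0.1, -0.6, -1.9]
width: 38.8
```

```bash
python3 snap.py wrist w8
```

```text
{'clock': 20.5, 'eef_pos': [572.12, 185.206, 145.251], 'tool_rot': [3.141, -0.0, -0.215], 'qpos': [-0.252, 0.665, -0.174, 1.738, 0.158, 0.752, -0.719], 'force': [-0.059, -0.629, -1.881], 'width': 38.828}
```

View pics/w8.png

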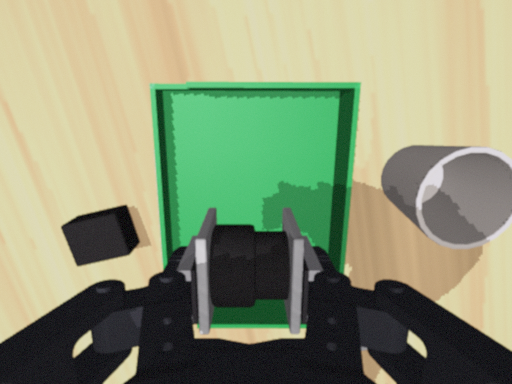

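```bash
python3 - <<'E'
from h import *
c=np.load("w8.npz");im=c["im"];P=cloud(c);H,S,V=cv2.split(cv2.cvtColor(im,cv2.COLOR_BGR2HSV))
g=(H>50)&(H<85)&(S>100);g[:, :145]=0;g[:,365:]=0
q=P[g];q=q[~np.isnan(q[:,0])];print(np.percentile(q[:,2],[1,50,99]).round(1))
for lo,hi in((43,48),(24.5,29.5),(20,50)):
    r=cv2.minAreaRect(q[(q[:,2]>lo)&(q[:,2]<hi)][:,:2].astype(np.float32));print(lo,np.round(r[0],1),np.round(r[1],1),round(r[2],2))
r=cv2.minAreaRect(q[:,:2].astype(np.float32));print(np.round(r[0],1),np.round(r[1],1),round(r[2],2))
E
python3 -c "
from plan import *
import math
a=math.radians(-12.4);X=np.array([math.cos(a),math.sin(a)]);Y=np.array([-X[1],X[0]])
for y in(58,0,-58): print(y,np.array([569.5,167.5])+Y*y)
"
```

```text
[  1.7   3.6 143.3]
43 [585.  164.7] [202.9 124. ] 77.63
24.5 [568.6 169.9] [200.4 152. ] 77.52
20 [569.7 168. ] [203.6 155. ] 77.5
[569.7 168. ] [203.6 155. ] 77.5
58 [581.95464898 224.14699214]
0 [569.5 167.5]
-58 [557.04535102 110.85300786]
```

```bash
python3 -c "
from plan import *
plan([582,224.5,60],-12.4,3)"
```

```text
total turn [ 0.07 -0.01  0.  ] per row [ 0.02 -0.    0.  ] total tool slide [  0.81 -41.51  85.08]
0 [  0.3 -13.8  28.4]
1 [  0.3 -13.8  28.4]
2 [  0.3 -13.8  28.4]
```

Emit:
play_rows:
  targets:
    - {"slide": [0.3,-20,20],"turn": [0,0,0],"hand": 38.5}
    - {"slide": [0.3,-20.5,30],"turn": [0,0,0],"hand": 38.5}
    - {"slide": [0.2,-1,30],"turn": [0,0,0],"hand": 38.5}
    - {"slide": [0,0,0],"turn": [0,0,0],"hand": 38.5}
    - {"slide": [0,0,0],"turn": [0,0,0],"hand": 38.5}

```text
clock: 21.18
eef_pos: [582.8, 224.8, 65.9]
tool_rot: [-3.142, -0.001, -0.217]
force: [0.3, 0.6, -1.0]
width: 38.7
```

```bash
python3 snap.py wrist w9;python3 -c "
from plan import *
plan([582,224.5,9.4],-12.4,3)"
```

```text
{'clock': 21.175, 'eef_pos': [582.826, 224.828, 65.925], 'tool_rot': [-3.142, -0.001, -0.217], 'qpos': [-0.325, 0.802, -0.146, 1.717, 0.179, 0.635, -0.788], 'force': [0.344, 0.554, -1.008], 'width': 38.656}
total turn [-0.05 -0.12 -0.03] per row [-0.02 -0.04 -0.01] total tool slide [-1.05  1.03 57.01]
0 [-0.4  0.3 19. ]
1 [-0.3  0.3 19. ]
2 [-0.3  0.3 19. ]
```

View pics/w9.png

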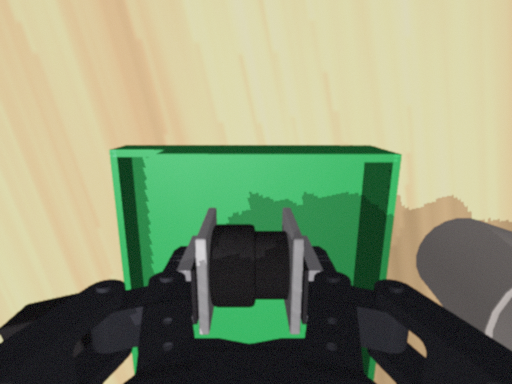

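Emit:
play_rows:
  targets:
    - {"slide": [0,0,25],"turn": [0,0,0],"hand": 38.5}
    - {"slide": [0,0,20],"turn": [0,0,0],"hand": 38.5}
    - {"slide": [0,0,7],"turn": [0,0,0],"hand": 38.5}
    - {"slide": [0,0,2],"turn": [0,0,0],"hand": 38.5}
    - {"slide": [0,0,0],"turn": [0,0,0],"hand": 38.5}

```text
clock: 21.85
eef_pos: [582.3, 226.3, 11.5]
tool_rot: [-3.141, -0.001, -0.215]
force: [-0.0, 0.7, -1.2]
width: 38.9
```

Emit:
play_rows:
  targets:
    - {"slide": [0,0,0],"turn": [0,0,0],"hand": 38.5}

```text
clock: 21.98
eef_pos: [582.3, 226.3, 11.7]
tool_rot: [-3.141, -0.001, -0.215]
force: [0.3, 0.1, -2.0]
width: 39.0
```

Emit:
play_rows:
  targets:
    - {"slide": [0,0,2],"turn": [0,0,0],"hand": 38.5}
    - {"slide": [0,0,0],"turn": [0,0,0],"hand": 38.5}

```text
clock: 22.22
eef_pos: [581.8, 226.1, 9.0]
tool_rot: [3.142, 0.0, -0.215]
force: [0.6, 0.3, -2.0]
width: 39.1
```

Emit:
play_rows:
  targets:
    - {"slide": [0,0,1],"turn": [0,0,0],"hand": 38.5}
    - {"slide": [0,0,0],"turn": [0,0,0],"hand": 38.5}

```text
clock: 22.48
eef_pos: [582.0, 226.1, 8.7]
tool_rot: [3.142, -0.0, -0.215]
force: [-1.0, -0.4, 4.8]
width: 38.9
```

Contact with the bin floor. Releasing, opening gradually, then rising.

Emit:
play_rows:
  targets:
    - {"slide": [0,0,0],"turn": [0,0,0],"hand": 44}
    - {"slide": [0,0,0],"turn": [0,0,0],"hand": 52}
    - {"slide": [0,0,0],"turn": [0,0,0],"hand": 65}
    - {"slide": [0,0,0],"turn": [0,0,0],"hand": 75}
    - {"slide": [0,0,0],"turn": [0,0,0],"hand": 76}

```text
clock: 23.1
eef_pos: [581.9, 226.1, 8.0]
tool_rot: [-3.142, -0.0, -0.215]
force: [0.1, 1.0, -0.2]
width: 76.1
```

Emit:
play_rows:
  targets:
    - {"slide": [0,0,-20],"turn": [0,0,0],"hand": 76}
    - {"slide": [0,0,-35],"turn": [0,0,0],"hand": 76}
    - {"slide": [0,0,-45],"turn": [0,0,0],"hand": 80}

```text
clock: 23.48
eef_pos: [581.5, 226.0, 109.7]
tool_rot: [3.141, 0.001, -0.215]
force: [1.2, 0.5, 0.0]
width: 79.9
```

```bash
python3 snap.py wrist w10;python3 -c "
from plan import *
plan([584.7,-166,65],-7.5,9)"
```

```text
{'clock': 23.475, 'eef_pos': [581.523, 225.968, 109.695], 'tool_rot': [3.141, 0.001, -0.215], 'qpos': [-0.317, 0.74, -0.162, 1.696, 0.166, 0.719, -0.778], 'force': [1.2, 0.486, 0.027], 'width': 79.944}
total turn [-0.32 -0.49 -4.84] per row [-0.04 -0.05 -0.54] total tool slide [ 83.08 385.05  49.82]
0 [ 9.2 42.8  5.5]
1 [ 8.8 42.9  5.6]
2 [ 8.4 42.9  5.6]
3 [ 8.  43.   5.6]
4 [ 7.6 43.1  5.6]
5 [ 7.2 43.2  5.6]
6 [ 6.8 43.2  5.6]
7 [ 6.4 43.3  5.7]
8 [ 6.  43.3  5.7]
```

View pics/w10.png

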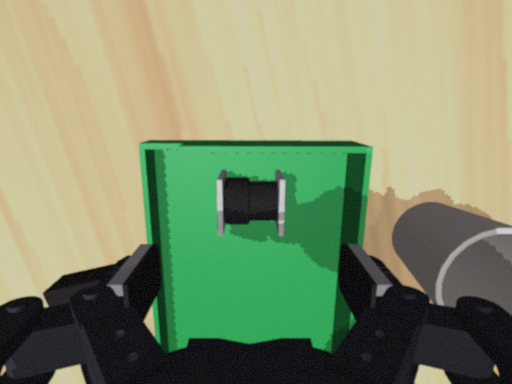

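Emit:
play_rows:
  targets:
    - {"slide": [9.2,42.8,0],"turn": [0,0,-0.5],"hand": 80}
    - {"slide": [8.8,42.9,0],"turn": [0,0,-0.5],"hand": 80}
    - {"slide": [8.4,42.9,0],"turn": [0,0,-0.6],"hand": 80}
    - {"slide": [8,43,0],"turn": [0,0,-0.5],"hand": 80}
    - {"slide": [7.6,43.1,0],"turn": [0,0,-0.6],"hand": 80}

```text
clock: 24.15
eef_pos: [581.5, 5.9, 109.4]
tool_rot: [-3.141, -0.002, -0.168]
force: [0.1, 1.1, 0.8]
width: 80.2
```

Emit:
play_rows:
  targets:
    - {"slide": [7.2,43.2,8],"turn": [0,0,-0.5],"hand": 80}
    - {"slide": [6.8,43.2,12],"turn": [0,0,-0.6],"hand": 80}
    - {"slide": [6.4,43.3,12],"turn": [0,0,-0.5],"hand": 80}
    - {"slide": [6,43.3,12],"turn": [0,0,-0.5],"hand": 80}
    - {"slide": [0,0,0],"turn": [0,0,0],"hand": 80}

```text
clock: 24.78
eef_pos: [579.3, -173.7, 64.1]
tool_rot: [3.138, 0.0, -0.139]
force: [-0.4, -0.1, 1.0]
width: 80.0
```

Emit:
play_rows:
  targets:
    - {"slide": [0,0,0],"turn": [0,0,0],"hand": 80}

```text
clock: 24.9
eef_pos: [581.0, -167.1, 64.9]
tool_rot: [-3.141, -0.001, -0.132]
force: [0.2, 1.1, -1.1]
width: 80.2
```

```bash
python3 snap.py wrist w11;python3 -c "
from plan import *
plan([584.9,-165.8,9.5],-7.5,2)"
```

```text
{'clock': 24.9, 'eef_pos': [581.048, -167.1, 64.932], 'tool_rot': [-3.141, -0.001, -0.132], 'qpos': [0.374, 0.788, -0.227, 1.774, 0.281, 0.61, -0.151], 'force': [0.232, 1.076, -1.085], 'width': 80.163}
total turn [-0.06 -0.08  0.05] per row [-0.03 -0.04  0.02] total tool slide [ 3.45 -0.8  55.5 ]
0 [ 1.7 -0.4 27.8]
1 [ 1.7 -0.4 27.8]
```

View pics/w11.png

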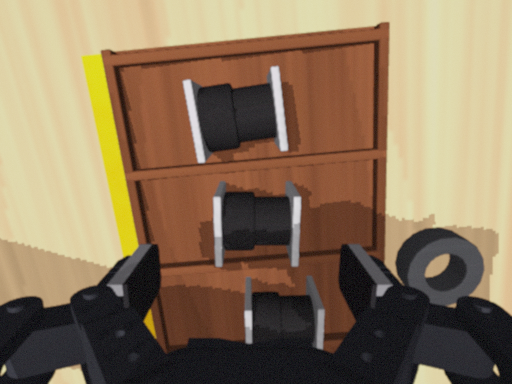

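Emit:
play_rows:
  targets:
    - {"slide": [3.4,-0.8,27],"turn": [0,0,0],"hand": 80}
    - {"slide": [0,0,28],"turn": [0,0,0],"hand": 70}
    - {"slide": [0,0,0],"turn": [0,0,0],"hand": 58}
    - {"slide": [0,0,0],"turn": [0,0,0],"hand": 50}
    - {"slide": [0,0,0],"turn": [0,0,0],"hand": 48}

```text
clock: 25.58
eef_pos: [585.1, -167.2, 10.5]
tool_rot: [3.142, -0.002, -0.131]
force: [-0.2, 0.2, -0.6]
width: 48.2
```

Emit:
play_rows:
  targets:
    - {"slide": [0,0,0],"turn": [0,0,0],"hand": 46}
    - {"slide": [0,0,0],"turn": [0,0,0],"hand": 44.5}
    - {"slide": [0,0,0],"turn": [0,0,0],"hand": 43.3}
    - {"slide": [0,0,0],"turn": [0,0,0],"hand": 42.5}
    - {"slide": [0,0,0],"turn": [0,0,0],"hand": 42.5}

```text
clock: 26.2
eef_pos: [585.0, -167.5, 10.5]
tool_rot: [3.141, -0.002, -0.132]
force: [-0.6, 0.4, 7.1]
width: 42.9
```

```bash
python3 avg.py
```

```text
t 26.7 width 42.594 sd 0.219 pos [ 585.  -167.5   10.5] f [-0.53  0.56  7.02]
```

Emit:
play_rows:
  targets:
    - {"slide": [0,0,0],"turn": [0,0,0],"hand": 41.5}
    - {"slide": [0,0,0],"turn": [0,0,0],"hand": 40.5}
    - {"slide": [0,0,0],"turn": [0,0,0],"hand": 39.5}
    - {"slide": [0,0,0],"turn": [0,0,0],"hand": 38.5}
    - {"slide": [0,0,0],"turn": [0,0,0],"hand": 38.5}

```text
clock: 27.32
eef_pos: [585.3, -167.6, 11.0]
tool_rot: [3.141, -0.003, -0.132]
force: [-0.8, 0.7, 10.4]
width: 38.9
```

Emit:
play_rows:
  targets:
    - {"slide": [0,0,-10],"turn": [0,0,0],"hand": 38.5}
    - {"slide": [0,0,-20],"turn": [0,0,0],"hand": 38.5}
    - {"slide": [0,0,-30],"turn": [0,0,0],"hand": 38.5}
    - {"slide": [0,0,-30],"turn": [0,0,0],"hand": 38.5}

```text
clock: 27.82
eef_pos: [584.0, -167.4, 100.9]
tool_rot: [-3.142, -0.0, -0.132]
force: [0.5, -0.6, -1.8]
width: 38.9
```

```bash
python3 -c "
from plan import *
plan([569.5,168,100],-12.4,8)"
```

```text
total turn [-0.   -0.02  4.86] per row [-0.   -0.    0.61] total tool slide [ -58.35 -330.58    0.85]
0 [ -7.3 -41.3   0.1]
1 [ -7.7 -41.2   0.1]
2 [ -8.2 -41.2   0.1]
3 [ -8.6 -41.1   0.1]
4 [ -9.  -41.    0.1]
5 [ -9.5 -40.9   0.1]
6 [ -9.9 -40.8   0.1]
7 [-10.3 -40.7   0.1]
```

Emit:
play_rows:
  targets:
    - {"slide": [-7.3,-41.3,0],"turn": [0,0,0.6],"hand": 38.5}
    - {"slide": [-7.7,-41.2,0],"turn": [0,0,0.6],"hand": 38.5}
    - {"slide": [-8.2,-41.2,0],"turn": [0,0,0.6],"hand": 38.5}
    - {"slide": [-8.6,-41.1,0],"turn": [0,0,0.6],"hand": 38.5}
    - {"slide": [-9,-41,0],"turn": [0,0,0.6],"hand": 38.5}

```text
clock: 28.45
eef_pos: [575.0, 43.6, 100.2]
tool_rot: [-3.141, -0.001, -0.184]
force: [0.7, -0.0, -1.4]
width: 39.0
```

Emit:
play_rows:
  targets:
    - {"slide": [-9.5,-40.9,0],"turn": [0,0,0.6],"hand": 38.5}
    - {"slide": [-9.9,-40.8,0],"turn": [0,0,0.6],"hand": 38.5}
    - {"slide": [-10.3,-40.7,0],"turn": [0,0,0.7],"hand": 38.5}
    - {"slide": [0,0,0],"turn": [0,0,0],"hand": 38.5}
    - {"slide": [0,0,0],"turn": [0,0,0],"hand": 38.5}

```text
clock: 29.08
eef_pos: [569.4, 167.6, 99.7]
tool_rot: [3.141, -0.0, -0.217]
force: [0.0, -0.6, -0.9]
width: 39.0
```

```bash
python3 snap.py wrist w12;python3 -c "
from plan import *
plan([569.5,168,9],-12.4,3)"
```

```text
{'clock': 29.075, 'eef_pos': [569.438, 167.599, 99.696], 'tool_rot': [3.141, -0.0, -0.217], 'qpos': [-0.231, 0.72, -0.163, 1.79, 0.18, 0.646, -0.716], 'force': [0.042, -0.559, -0.919], 'width': 39.018}
total turn [ 0.05 -0.03 -0.1 ] per row [ 0.02 -0.01 -0.03] total tool slide [-0.43 -1.35 90.52]
0 [-0.1 -0.4 30.2]
1 [-0.1 -0.4 30.2]
2 [-0.1 -0.4 30.2]
```

View pics/w12.png

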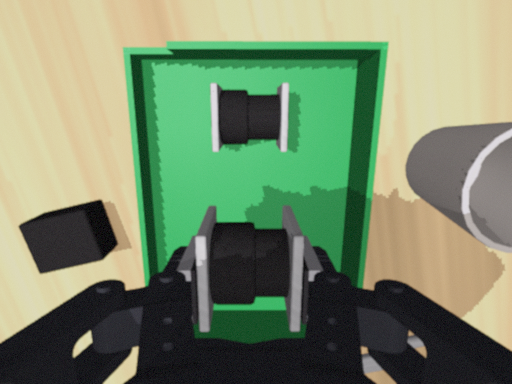

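Emit:
play_rows:
  targets:
    - {"slide": [0,0,30],"turn": [0,0,0],"hand": 38.5}
    - {"slide": [0,0,30],"turn": [0,0,0],"hand": 38.5}
    - {"slide": [0,0,20],"turn": [0,0,0],"hand": 38.5}
    - {"slide": [0,0,6],"turn": [0,0,0],"hand": 38.5}
    - {"slide": [0,0,0],"turn": [0,0,0],"hand": 38.5}

```text
clock: 29.75
eef_pos: [569.7, 167.9, 13.2]
tool_rot: [3.142, -0.0, -0.218]
force: [0.2, -0.2, -1.5]
width: 39.2
```

Emit:
play_rows:
  targets:
    - {"slide": [0,0,1],"turn": [0,0,0],"hand": 38.5}
    - {"slide": [0,0,0],"turn": [0,0,0],"hand": 38.5}

```text
clock: 30.0
eef_pos: [570.0, 168.3, 12.8]
tool_rot: [-3.141, -0.001, -0.217]
force: [-0.5, -0.7, -1.0]
width: 39.1
```

Expected floor contact is at TCP z ≈ 9.

Emit:
play_rows:
  targets:
    - {"slide": [0,0,2.5],"turn": [0,0,0],"hand": 38.5}
    - {"slide": [0,0,0],"turn": [0,0,0],"hand": 38.5}

```text
clock: 30.25
eef_pos: [569.3, 168.1, 9.5]
tool_rot: [3.142, 0.0, -0.217]
force: [-0.3, 1.1, -0.7]
width: 39.4
```

Emit:
play_rows:
  targets:
    - {"slide": [0,0,1.2],"turn": [0,0,0],"hand": 38.5}
    - {"slide": [0,0,0],"turn": [0,0,0],"hand": 38.5}

```text
clock: 30.5
eef_pos: [569.5, 168.1, 9.1]
tool_rot: [-3.142, -0.0, -0.217]
force: [-1.2, -0.8, 5.8]
width: 38.9
```

Emit:
play_rows:
  targets:
    - {"slide": [0,0,0],"turn": [0,0,0],"hand": 44}
    - {"slide": [0,0,0],"turn": [0,0,0],"hand": 52}
    - {"slide": [0,0,0],"turn": [0,0,0],"hand": 65}
    - {"slide": [0,0,0],"turn": [0,0,0],"hand": 75}
    - {"slide": [0,0,0],"turn": [0,0,0],"hand": 76}

```text
clock: 31.12
eef_pos: [569.5, 168.1, 8.3]
tool_rot: [-3.142, -0.0, -0.217]
force: [0.6, 0.0, -0.1]
width: 75.9
```

Emit:
play_rows:
  targets:
    - {"slide": [0,0,-20],"turn": [0,0,0],"hand": 76}
    - {"slide": [0,0,-35],"turn": [0,0,0],"hand": 76}
    - {"slide": [0,0,-45],"turn": [0,0,0],"hand": 80}

```text
clock: 31.5
eef_pos: [569.0, 168.0, 110.0]
tool_rot: [3.141, 0.001, -0.217]
force: [0.3, -0.5, -0.6]
width: 79.9
```

```bash
python3 snap.py wrist w13;python3 -c "
from plan import *
plan([583.2,-104.3,65],0.8,7)"
```

```text
{'clock': 31.5, 'eef_pos': [569.012, 167.976, 109.989], 'tool_rot': [3.141, 0.001, -0.217], 'qpos': [-0.228, 0.705, -0.17, 1.784, 0.178, 0.668, -0.715], 'force': [0.324, -0.494, -0.6], 'width': 79.944}
total turn [ -0.23  -0.51 -13.24] per row [-0.03 -0.07 -1.89] total tool slide [ 68.64 265.25  50.58]
0 [ 9.8 37.9  7.2]
1 [ 8.6 38.2  7.2]
2 [ 7.3 38.4  7.2]
3 [ 6.  38.7  7.3]
4 [ 4.8 38.8  7.3]
5 [ 3.5 39.   7.3]
6 [ 2.2 39.1  7.3]
```

View pics/w13.png

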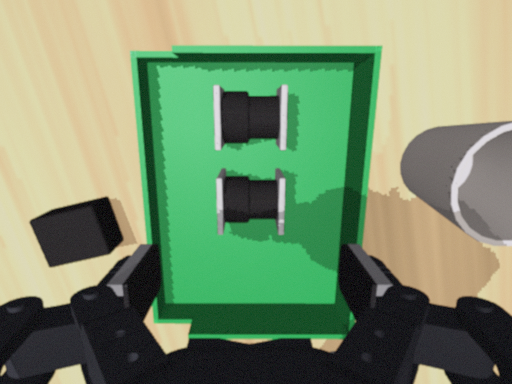

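Two mounts are standing in the bin at px (251,117) and (251,198). Going back to mount A to retest it.

Emit:
play_rows:
  targets:
    - {"slide": [9.8,37.9,0],"turn": [0,0,-1.9],"hand": 80}
    - {"slide": [8.6,38.2,0],"turn": [0,0,-1.9],"hand": 80}
    - {"slide": [7.3,38.4,0],"turn": [0,0,-1.9],"hand": 80}
    - {"slide": [6,38.7,5],"turn": [0,0,-1.9],"hand": 80}
    - {"slide": [4.8,38.8,13],"turn": [0,0,-1.9],"hand": 80}

```text
clock: 32.17
eef_pos: [577.8, -28.7, 92.0]
tool_rot: [3.142, -0.003, -0.05]
force: [-0.6, -0.4, -0.5]
width: 80.1
```

Emit:
play_rows:
  targets:
    - {"slide": [3.5,39,13],"turn": [0,0,-1.9],"hand": 80}
    - {"slide": [2.2,39.1,14],"turn": [0,0,-1.8],"hand": 80}
    - {"slide": [0,0,0],"turn": [0,0,0],"hand": 80}
    - {"slide": [0,0,0],"turn": [0,0,0],"hand": 80}

```text
clock: 32.67
eef_pos: [580.2, -105.1, 64.2]
tool_rot: [-3.141, -0.001, 0.013]
force: [0.3, 1.2, -0.4]
width: 80.0
```

```bash
python3 snap.py wrist w14;python3 -c "
from plan import *
plan([583.3,-104,9],0.8,2)"
```

```text
{'clock': 32.675, 'eef_pos': [580.162, -105.106, 64.214], 'tool_rot': [-3.141, -0.001, 0.013], 'qpos': [0.291, 0.777, -0.254, 1.817, 0.322, 0.587, -0.149], 'force': [0.344, 1.16, -0.404], 'width': 80.024}
total turn [-0.04 -0.09  0.04] per row [-0.02 -0.04  0.02] total tool slide [ 2.9  -0.24 55.31]
0 [ 1.5 -0.1 27.7]
1 [ 1.5 -0.1 27.7]
```

View pics/w14.png

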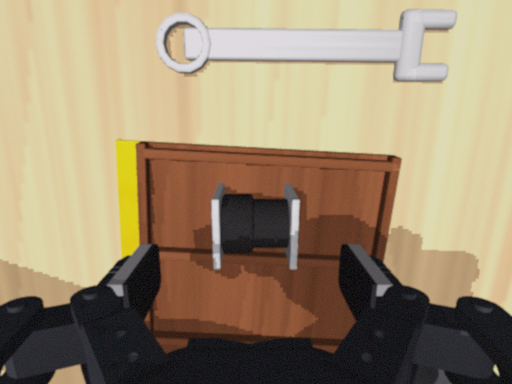

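Emit:
play_rows:
  targets:
    - {"slide": [3,-0.5,27],"turn": [0,0,0],"hand": 80}
    - {"slide": [0,0,27.5],"turn": [0,0,0],"hand": 70}
    - {"slide": [0,0,0],"turn": [0,0,0],"hand": 58}
    - {"slide": [0,0,0],"turn": [0,0,0],"hand": 50}
    - {"slide": [0,0,0],"turn": [0,0,0],"hand": 48}

```text
clock: 33.35
eef_pos: [583.7, -104.8, 10.2]
tool_rot: [3.141, -0.002, 0.014]
force: [0.2, -0.2, -0.4]
width: 48.3
```

Emit:
play_rows:
  targets:
    - {"slide": [0,0,0],"turn": [0,0,0],"hand": 46.5}
    - {"slide": [0,0,0],"turn": [0,0,0],"hand": 45.5}
    - {"slide": [0,0,0],"turn": [0,0,0],"hand": 44.5}
    - {"slide": [0,0,0],"turn": [0,0,0],"hand": 43.6}
    - {"slide": [0,0,0],"turn": [0,0,0],"hand": 43.6}

```text
clock: 33.98
eef_pos: [583.6, -105.2, 10.0]
tool_rot: [3.141, -0.002, 0.013]
force: [-1.5, 0.4, 8.0]
width: 44.3
```

```bash
python3 avg.py;python3 avg.py
```

```text
t 34.475 width 44.026 sd 0.193 pos [ 583.6 -105.2   10. ] f [-0.99 -0.08  7.83]
t 34.975 width 44.261 sd 0.147 pos [ 583.6 -105.2   10. ] f [-0.71  0.24  7.7 ]
```

Emit:
play_rows:
  targets:
    - {"slide": [0,0,0],"turn": [0,0,0],"hand": 43.2}
    - {"slide": [0,0,0],"turn": [0,0,0],"hand": 42.9}
    - {"slide": [0,0,0],"turn": [0,0,0],"hand": 42.9}

```text
clock: 35.35
eef_pos: [583.6, -105.2, 10.1]
tool_rot: [3.141, -0.002, 0.013]
force: [-0.8, -0.2, 8.3]
width: 43.4
```

```bash
python3 avg.py;python3 avg.py
```

```text
t 35.85 width 43.51 sd 0.171 pos [ 583.6 -105.2   10.1] f [-0.88  0.27  8.54]
t 36.35 width 43.637 sd 0.127 pos [ 583.6 -105.2   10.1] f [-0.88  0.27  8.22]
```

Emit:
play_rows:
  targets:
    - {"slide": [0,0,0],"turn": [0,0,0],"hand": 50}
    - {"slide": [0,0,0],"turn": [0,0,0],"hand": 65}
    - {"slide": [0,0,0],"turn": [0,0,0],"hand": 78}
    - {"slide": [0,0,-25],"turn": [0,0,0],"hand": 80}
    - {"slide": [0,0,-40],"turn": [0,0,0],"hand": 80}

```text
clock: 36.98
eef_pos: [581.4, -104.9, 73.1]
tool_rot: [-3.141, 0.004, 0.014]
force: [-0.1, 0.1, 0.7]
width: 79.8
```

Emit:
play_rows:
  targets:
    - {"slide": [0,-10,-60],"turn": [0,0,0],"hand": 80}
    - {"slide": [0,-10,-60],"turn": [0,0,0],"hand": 80}
    - {"slide": [0,-10,-60],"turn": [0,0,0],"hand": 80}
    - {"slide": [0,0,0],"turn": [0,0,0],"hand": 80}
    - {"slide": [0,0,0],"turn": [0,0,0],"hand": 80}

```text
clock: 37.6
eef_pos: [581.7, -75.4, 253.4]
tool_rot: [3.141, 0.001, 0.013]
force: [-0.0, -0.5, 0.5]
width: 80.2
```

```bash
python3 snap.py wrist w15;python3 snap.py top t15; python3 big.py t15.npz 140 110 380 260 pics/t15b.png
python3 - <<'E'
from h import *
c=np.load("t15.npz");P=cloud(c);Z=np.nan_to_num(P[...,2])
n,l,st,_=cv2.connectedComponentsWithStats(((Z>25)&(Z<60)).astype(np.uint8))
for i in range(1,n):
    if st[i,4]>60 and 140<st[i,0]<380 and 130<st[i,1]<260:
        q=P[l==i];r=cv2.minAreaRect(q[:,:2].astype(np.float32));print(st[i],np.round(r[0],1),np.round(r[1],1),round(r[2],1),np.percentile(q[:,2],95).round(1))
E
```

```text
{'clock': 37.6, 'eef_pos': [581.707, -75.39, 253.389], 'tool_rot': [3.141, 0.001, 0.013], 'qpos': [0.304, 0.53, -0.348, 1.666, 0.209, 0.982, -0.103], 'force': [-0.045, -0.548, 0.527], 'width': 80.244}
{'clock': 37.65, 'eef_pos': [581.202, -75.561, 252.494], 'tool_rot': [3.141, 0.003, 0.013], 'qpos': [0.304, 0.532, -0.347, 1.667, 0.209, 0.982, -0.103], 'force': [0.12, 0.239, -0.233], 'width': 79.999}
[154 160  74  50 392] [582.5 166.1] [205.  133.9] 77.5 48.0
[276 173  13   8  75] [ 569.6 -102.3] [17.7 36.2] 0.1 46.3
[163 178  16  18 188] [583.3 227.1] [39.8 46.5] 77.7 44.7
[183 180  15  17 185] [570.6 170.3] [39.5 47. ] 78.4 44.9
[188 225  15  19 207] [434.3 171.6] [49.5 40. ] 1.5 33.8
```

View pics/t15b.png

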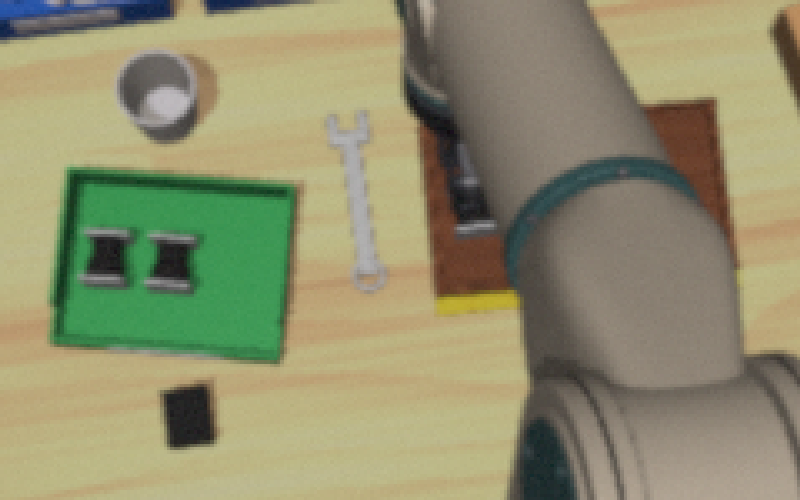

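View pics/w15.png

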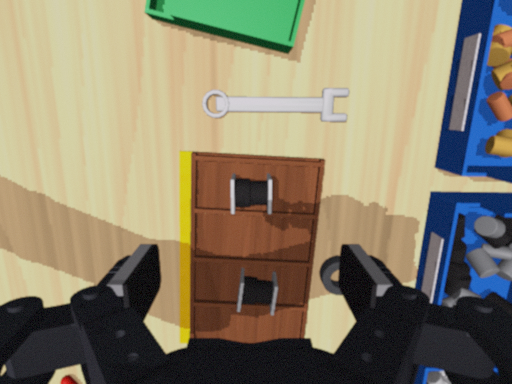

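The two soft mounts are upright in the bin (top view px ~(107,257) and (171,262) in the enlargement). A and C are upright in the tray at wrist px (251,195) and (258,291). Handing in.

```bash
python3 -c "
from cell import *
print(finish_job())"
```

```text
the job is handed in; nothing more can be done
None
```

I squeezed all four mounts and moved the two soft ones into the green bin, then handed the job in after about 38 s. The hand-in gives no verdict.

| Mount (tray position) | Extra opening at a 43.6 mm command | Result | Where it is now |
|---|---|---|---|
| A (nearest the bin) | about 0.54 mm | firm | tray |
| B | about 0.23 mm | soft | bin |
| C | about 0.56 mm | firm | tray |
| D (farthest from the bin) | about 0.24 mm | soft | bin |

- **How I told them apart:** I closed the fingers in small steps and read how far the opening stayed above the command. A firm mount holds the fingers open more. B and D then closed to about 39 mm (about 24 N), as soft ones should.
- **Reading that disagreed:** my first squeeze of A gave 0.31 mm, closer to soft. I squeezed it again at 43.6 mm and got about 0.54 mm. At a 42.9 mm command it gave 0.67 mm, so I counted A as firm. C was squeezed only once, but over 30 readings.
- **Squeeze force:** squeeze force isn't measured directly. I worked it out from the shortening, and the highest was about 35 N, on A.
- **Last checks:** in the final images B and D stand upright in the bin with their tops about 45 mm above the bench. A and C stand upright in the tray, the gripper is clear of everything, and the bystanders I could see looked unmoved. In the last overhead picture the arm hid C and part of the tray, so C was checked only with the wrist camera.

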